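Shut the air supply to the test rig's grips

TASK

Slide the aluminium cover of the air-supply box all the way aside, onto the box's closed half, so that the two valve handles are uncovered; then push the handle that ends in a ball fully shut, a quarter turn clockwise seen from above. Only push: do not lift the cover off its guides, and leave the plain handle and the things lying around the box where they are.

Things in the scene. Friction and masses are not known exactly. Their poses are not given: they have to be found in the camera images.
- airbox: grey box fixed on the bench, 200 (x) x 466 (y) x 103 mm high; origin: centre of underside, z up. Its -y half is an open well (inside x -78 to 78, y -225 to -5 mm, floor z 12) with two valves; its +y half a closed deck (top z 93). The cover lies on ledges at z 95 mm between guides along y (tops z 103) and end stops: over the well when shut, over the deck when aside. Yaw within 0.45 of the world's axes.
- cover: loose aluminium plate, 172 (x) x 220 (y) x 6 mm, 0.35 to 0.7 kg, on the box's ledges, 2 mm play at each guide; origin: centre of underside, axes as the box's. In the box's frame its origin is at y -112 to -88 mm at the start (shut or slightly ajar), +115 mm against the far end stop. Slides with plain friction, about 2 to 8 N; stays where left.
- cover_rib (a point): centre of the black rib that stands across the middle of the cover: 110 mm along x, 14 mm thick along y, its top 32 mm above the cover's underside (127 mm above the bench). Push its -y face towards the box's +y.
- ball_lever (a joint): rotation of the steel handle with the ball (rad): 0 open, pointing to the box's -x; grows clockwise seen from above; 1.571 shut against its stop, pointing to the box's +y. Starts between 0 and 0.3, stays where it is left, needs about 0.12 N m.
- ball_lever_pivot (a point): on the ball handle's vertical turning axis, half-way up its bar. The bar is 12 mm wide, runs 55 mm from this axis and lies 60 to 78 mm above the bench; at its end is a 26 mm steel ball (top at 85 mm). Brass pipes under it reach 49 mm above the bench. It stands in one of two places in the well: box frame x 30, y -172 or -77 mm.
- ball_lever_tip (a point): the end of the ball handle's bar, at the ball's centre in plan, 55 mm from the pivot, half-way up the bar (69 mm above the bench)
- plain_lever_pivot (a point): the same point on the other valve, whose handle has the same bar but no ball; it stands in the other of the two places. Leave it as it is.
- plain_lever_tip (a point): end of the plain handle's bar, 55 mm from its pivot
- specimen_a: loose flat steel tensile specimen, 136 x 26 x 4 mm, on the bench on the robot's side of the box; origin under its centre
- specimen_b: loose flat brass tensile specimen, 136 x 26 x 4 mm, on the bench beyond the box; origin under its centre
- jaw: loose steel grip jaw, 30 x 40 x 50 mm high, on the bench on the robot's side of the box; origin under its centre
- oiler: small loose bottle, 40 mm across, 100 mm high, on the bench beyond the box; origin under its centre
- weight: loose knobbed steel weight, 50 mm across, 70 mm high, on the bench beyond the box; origin under its centre
- driver: loose screwdriver on the bench, far to the robot's left; origin under its middle
- calliper: loose calliper, about 200 x 60 x 12 mm, on the bench, far to the robot's right; origin under its middle

How it is judged:
By the outcome, as a careful person would: the job done as asked, in the order asked, and still so for the second after the job is handed in, with the robot touching nothing.
It also fails if it takes over 51 s, if anything falls off the work surface, if the arm or the gripper's body presses on something with over 40 N, if the wrist force passes 120 N, or if a joint passes its speed limit or range.

ROBOT

A 7-joint arm with a two-finger parallel gripper is mounted at the origin on the work surface. World frame = base frame: x ahead of the robot, y to its left, z up, the work surface at z = 0. Lengths are in m, angles in rad, forces in N, time in s.
With the tool pointing down it reaches from about 0.4 to 0.85 m from the base axis. Payload 6.9 kg.
Tool frame: the origin (TCP) lies between the finger pads; the fingertips stand 17 mm ahead of it and the grasp point (between the pads) lies 2 mm behind it; z points along the fingers, x is the direction in which the jaws open and shut, and the axes are right-handed (so a half turn about z gives the same grasp; the last joint's range is limited). The gripper opens to 85 mm and grips with 20 to 120 N. Pads are 22 mm wide; open, the fingers measure 114 mm over their backs; the gripper's body (76 mm by 85 mm) begins 54 mm behind the grasp point. The pads swing forward as they close: fully open they stand 13 mm farther back than shut.
Start: joints at [1.389, 0.507, -0.238, 1.5, 0.126, 1.149, -0.155], TCP at [0.177, -0.599, 0.248] pointing down, gripper open.
Joint ranges: [-3.08, 3.08], [-0.24, 2.05], [-1.43, 1.35], [0, 2.5], [-1.52, 4.66], [0.17, 1.96], [-2.89, 2.89]. Speed limits (rad/s): [2.39, 2.39, 3.14, 3.14, 3.14, 3.14, 3.14].

INTERFACE

Orientations are given as a unit quaternion [x, y, z, w].
In Python, from workcell import bot, camera, get_calibration gives the robot as it stands.
- The arm moves only by the shell command python3 -m handwheel 'ROWS' [FORCE]. ROWS is JSON, a list of rows, each a list of 5 numbers: the opening, from -1 (shut) to 1 (fully open), then the shift along the tool's x, y, z in mm, then the turn about the tool's z in degrees. A call has 1 to 12 rows; each row is the pose to reach, as a shift and turn from the pose commanded when the call began, along the tool's axes at that moment; what a row does not reach only later rows make up. A row lasts 1/12 s, in which the tool goes at most 41.7 mm and 7.16 degrees, less where a joint would pass 70% of its speed; a pose out of reach is approached as far as the arm can. A call with a gripper value outside its range is refused whole. The fingers move at their own pace and stop on an object; FORCE is the grip in N (left out, the last holds). Time passes only in rows, so rows that repeat a pose let the fingers close. It gives the time, the measured TCP pose, the force and the opening at its end, in the units of the state.
- bot.get_state(): the state, without advancing time (a new reading comes with each control period).
- camera(name): name is "scene" or "top" or "wrist"; returns the picture (384x512x3 uint8, blue, green, red); there is no depth.
- get_calibration(name): a dict with "vfov" (degrees; the focal length in pixels is half the picture's height over the tangent of half this angle, whatever the lens; pixels are square), "cx", "cy" (the principal point, pixels), "extrinsics" (4x4, takes a point from camera to world coordinates); the wrist camera has in their place "hand_eye" (4x4, takes a point from camera to tool coordinates, whose origin is the TCP and whose axes are the tool frame's). Camera axes: x right, y down, z forward; pixel columns grow to the right and rows downward; lengths in m; the calibration is good to about 2 mm. A picture is of the moment at which its call begins: read the wrist's pose just before it. get_calibration takes no time and is no camera call.
- bot.hand_in(): hands the job in, once; it reports no verdict.
The state is a dict: "clock": time; "q": joint angles; "joint_velocities": joint speeds; "joint_efforts": joint torques, N m; "ee_pos": TCP position; "tool_rot": TCP orientation; "wrist_force": force on the tool from outside, world axes, zero at the start; "wrist_torque": the same for the moment, N m; "gripper_width": opening from 0.0 (shut) to 1.0 (fully open).
Only numpy, scipy, OpenCV 4.12 (cv2) and the standard library are available. Lean on these libraries where they do the work, as an engineer would, in place of code of your own. Each camera call takes 0.05 s, during which the arm holds its last target. There are 200 camera calls.

## Working session

There is one attempt and no reset: what is moved stays moved. The work goes in short steps, Python scripts to look and compute and a shell command to move; the robot and the scene stay as the last step left them, time stands still between calls to the robot, and variables do not carry over. Pictures are saved under pics/ and viewed, on a budget of 10 in all, crops included, one or two more only if the job needs it, and the job is handed in when it is done.

```bash
mkdir -p pics; cat > h.py <<'E'
import numpy as np,cv2
from workcell import bot,camera,get_calibration
from scipy.spatial.transform import Rotation as R
def ray(name,u,v,T=None):
    c=get_calibration(name); f=192/np.tan(np.radians(c['vfov']/2))
    E=np.array(c['extrinsics']) if T is None else T@np.array(c['hand_eye'])
    d=E[:3,:3]@np.array([(u-c['cx'])/f,(v-c['cy'])/f,1]); return E[:3,3],d
def onz(name,u,v,z,T=None):
    o,d=ray(name,u,v,T); return (o+d*(z-o[2])/d[2])
def tool():
    s=bot.get_state(); T=np.eye(4); T[:3,:3]=R.from_quat(s['tool_rot']).as_matrix(); T[:3,3]=s['ee_pos']; return T
def proj(name,p,T=None):
    c=get_calibration(name); f=192/np.tan(np.radians(c['vfov']/2))
    E=np.array(c['extrinsics']) if T is None else T@np.array(c['hand_eye'])
    q=np.linalg.inv(E)@np.append(p,1); return np.array([c['cx']+f*q[0]/q[2],c['cy']+f*q[1]/q[2]])
E
python3 - <<'E'
from h import *
np.set_printoptions(precision=4,suppress=True)
for n in('top','scene'):
    cv2.imwrite(f'pics/{n}1.png',camera(n)); print(n,get_calibration(n))
print(tool(),get_calibration('wrist')); print(bot.get_state())
E
```

```text
top {'vfov': 56.48547509424412, 'cx': 256.0581724367822, 'cy': 189.69369938781605, 'extrinsics': array([[ 0.0248, -0.9964,  0.0805,  0.4726],
       [-0.9996, -0.0256, -0.0096, -0.0059],
       [ 0.0116, -0.0803, -0.9967,  1.1991],
       [ 0.    ,  0.    ,  0.    ,  1.    ]])}
scene {'vfov': 53.103582437588635, 'cx': 257.68888896141385, 'cy': 195.58103083924226, 'extrinsics': array([[ 0.6085,  0.4405, -0.6601,  1.394 ],
       [ 0.7935, -0.3486,  0.4988, -0.615 ],
       [-0.0105, -0.8273, -0.5617,  0.7983],
       [ 0.    ,  0.    ,  0.    ,  1.    ]])}
[[ 0.2829 -0.9591 -0.0005  0.1766]
 [-0.9591 -0.2829  0.0014 -0.5991]
 [-0.0015  0.     -1.      0.2475]
 [ 0.      0.      0.      1.    ]] {'vfov': 63.650140300138375, 'cx': 253.03079558163148, 'cy': 183.50408654167387, 'hand_eye': array([[ 1.    ,  0.0003, -0.    ,  0.0002],
       [-0.0002,  0.9606,  0.2779, -0.0706],
       [ 0.0001, -0.2779,  0.9606, -0.1249],
       [ 0.    ,  0.    ,  0.    ,  1.    ]])}
{'clock': 0.1, 'q': array([ 1.3895,  0.5082, -0.2375,  1.501 ,  0.1257,  1.1489, -0.1548]), 'joint_velocities': array([-0.0008, -0.001 , -0.0005, -0.0026,  0.0002,  0.0004, -0.0002]), 'joint_efforts': array([ -0.0049, -62.1832,  -2.1949, -25.0201,   0.0125,   0.0079,
        -0.    ]), 'ee_pos': array([ 0.1766, -0.5991,  0.2475]), 'tool_rot': array([ 0.8009, -0.5988, -0.0006, -0.0004]), 'wrist_force': array([-0.0621,  0.0684, -0.6809]), 'wrist_torque': array([-0.002 ,  0.001 , -0.0501]), 'gripper_width': 1.0009916322956334}
```

View pics/top1.png

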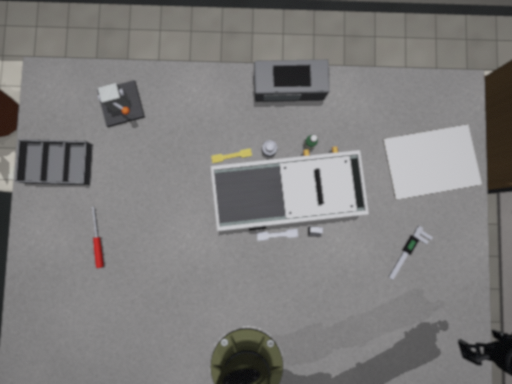

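View pics/scene1.png

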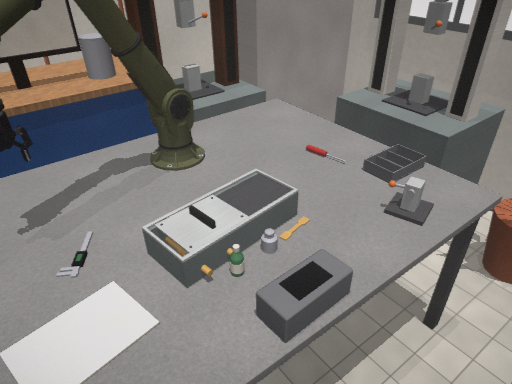

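The top view shows the box with its deck to the left (world +y) and the cover to the right, spanning about u 281–353. The rib is at (319,187) and there is a dark gap at u≈357, so the cover starts ajar. The scene view agrees. Next I'll measure the box and rib.

```bash
python3 - <<'E'
from h import *
np.set_printoptions(precision=4,suppress=True)
im=cv2.imread('pics/top1.png'); g=im.max(2)
sub=np.zeros_like(g); sub[145:240,205:375]=1
# rib
m=((g<60)&(sub>0)).astype(np.uint8); m[:, :300]=0; m[:,345:]=0
c=max(cv2.findContours(m,0,1)[0],key=cv2.contourArea); r=cv2.minAreaRect(c); print('rib',r)
print('rib c',onz('top',*r[0],.127)); b=cv2.boxPoints(r); print([onz('top',*p,.127) for p in b])
# bright: rim + cover
m=((im.min(2)>150)&(sub>0)).astype(np.uint8)
cs=sorted(cv2.findContours(m,0,1)[0],key=cv2.contourArea)[-3:]
for c in cs:
    r=cv2.minAreaRect(c); print(r,cv2.contourArea(c))
    for p in cv2.boxPoints(r): print('   ',p,onz('top',*p,.103))
    print('  centre',onz('top',*r[0],.103))
cv2.imwrite('pics/crop1.png',cv2.resize(im[140:245,205:375],None,fx=4.6,fy=4.6,interpolation=cv2.INTER_CUBIC))
E
```

```text
rib ((318.30767822265625, 186.4615478515625), (33.241310119628906, 2.9768333435058594), 82.87498474121094)
rib c [ 0.5738 -0.2038  0.127 ]
[array([ 0.6231, -0.1925,  0.127 ]), array([ 0.6245, -0.2015,  0.127 ]), array([ 0.5249, -0.215 ,  0.127 ]), array([ 0.5235, -0.2061,  0.127 ])]
((317.0, 229.5), (5.0, 12.0), 90.0) 54.0
    [311. 227.] [ 0.4511 -0.1872  0.103 ]
    [323. 227.] [ 0.452  -0.2239  0.103 ]
    [323. 232.] [ 0.4368 -0.2241  0.103 ]
    [311. 232.] [ 0.4359 -0.1874  0.103 ]
  centre [ 0.444  -0.2056  0.103 ]
((276.93402099609375, 234.0484619140625), (9.081531524658203, 42.274532318115234), 87.39744567871094) 254.5
    [255.6124 230.4722] [ 0.4364 -0.0182  0.103 ]
    [297.8433 228.5526] [ 0.4454 -0.147   0.103 ]
    [298.2557 237.6248] [ 0.4179 -0.1487  0.103 ]
    [256.0247 239.5443] [ 0.409  -0.0201  0.103 ]
  centre [ 0.4272 -0.0834  0.103 ]
((288.85382080078125, 189.53981018066406), (66.53009033203125, 154.09164428710938), 84.01185607910156) 9866.0
    [208.7581 164.4939] [0.6355 0.1316 0.103 ]
    [362.0089 148.4186] [ 0.6987 -0.3434  0.103 ]
    [368.9495 214.5857] [ 0.4934 -0.3649  0.103 ]
    [215.6987 230.661 ] [0.4329 0.1033 0.103 ]
  centre [ 0.5642 -0.1174  0.103 ]
```

View pics/crop1.png

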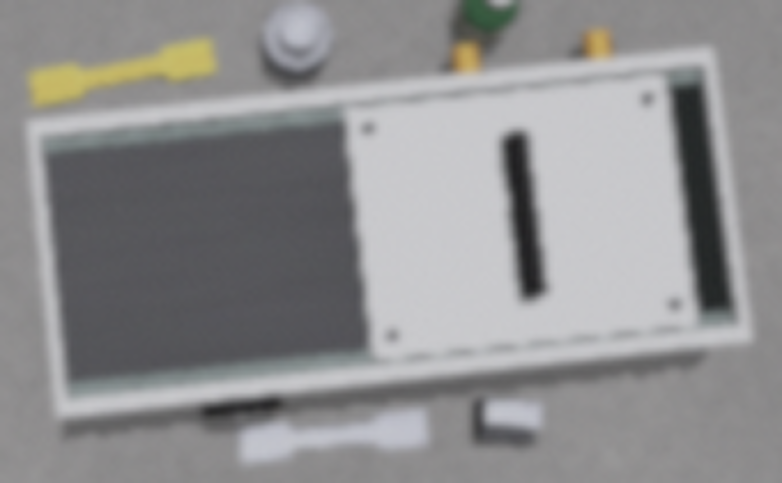

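The crop shows the rib well centred on the cover and nothing lying on it. The box yaw is about 0.13 and its centre is near (0.564,-0.117). The cover's y is about -88 in the box frame. I'll move to above the cover behind the rib, half open, so that both fingertips push.

```bash
python3 -m handwheel '[[0.2,-229,-489,0,-81],[0.2,-229,-489,0,-81],[0.2,-229,-489,0,-81],[0.2,-229,-489,0,-81],[0.2,-229,-489,0,-81],[0.2,-229,-489,0,-81],[0.2,-229,-489,0,-81],[0.2,-229,-489,0,-81],[0.2,-229,-489,0,-81],[0.2,-229,-489,0,-81],[0.2,-229,-489,0,-81],[0.2,-229,-489,0,-81]]' 40
cat >> h.py <<'E'
C=np.array([.5642,-.1174]);yaw=0.131
ex=np.array([np.cos(yaw),np.sin(yaw)]);ey=np.array([-ex[1],ex[0]])
def box(p): d=np.array(p)[:2]-C; return np.array([d@ex,d@ey])*1000
def st():
    T=tool(); s=bot.get_state()
    print('t',round(s['clock'],2),'tcp box mm',box(T[:3,3]).round(1),'z',round(T[2,3]*1000,1),'toolx deg rel box',round(np.degrees(np.arctan2(T[1,0],T[0,0])-yaw),2),'F',s['wrist_force'].round(2),'w',round(s['gripper_width'],3))
E
python3 -c "from h import *;st()"
```

```text
clock: 1.1
ee_pos: [0.552, -0.2667, 0.2479]
tool_rot: [0.998, 0.068, -0.0, -0.0]
wrist_force: [0.8, -1.2, 1.1]
gripper_width: 0.602
t 1.1 tcp box mm [ -31.6 -146.5] z 247.9 toolx deg rel box 0.3 F [ 0.82 -1.22  1.12] w 0.602
```

```bash
python3 -m handwheel '[[0.2,30,-20,0,0],[0.2,30,-20,0,0],[0.2,30,-20,0,0],[0.2,30,-20,0,0]]'; python3 - <<'E'
from h import *
st(); T=tool(); im=camera('wrist'); cv2.imwrite('pics/w1.png',im); np.save('T1.npy',T)
for p in [(-55,-95),(55,-95),(0,-88)]:
    w=C+ex*p[0]/1e3+ey*p[1]/1e3; print(p,proj('wrist',[*w,.127],T).round(1))
E
```

```text
clock: 1.43
ee_pos: [0.5777, -0.2447, 0.2476]
tool_rot: [0.998, 0.065, -0.001, 0.0]
wrist_force: [0.1, -0.8, 0.5]
gripper_width: 0.601
t 1.43 tcp box mm [  -3.2 -128. ] z 247.6 toolx deg rel box -0.07 F [ 0.05 -0.81  0.51] w 0.601
(-55, -95) [188.1 143. ]
(55, -95) [326.3 142.8]
(0, -88) [257.2 134.1]
```

View pics/w1.png

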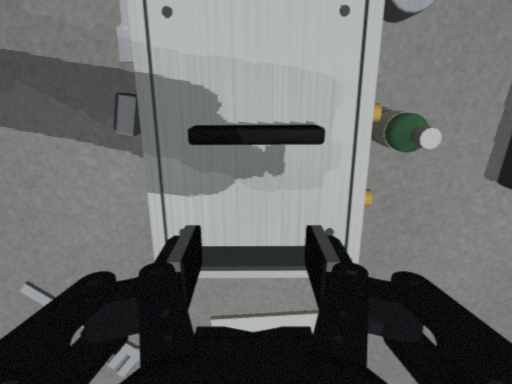

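The rib in the wrist view spans u 188–325 with its near edge at v≈144. That matches the prediction to 1–2 px. I'll descend now.

```bash
python3 -m handwheel '[[0.2,3,0,40,0],[0.2,3,0,80,0],[0.2,3,0,110,0],[0.2,3,0,120,0],[0.2,3,0,121,0],[0.2,3,0,121,0]]'; python3 -c "from h import *;st()"
python3 -m handwheel '[[0.2,0,-8,0,0],[0.2,0,-16,0,0],[0.2,0,-22,0,0],[0.2,0,-26,0,0],[0.2,0,-30,0,0]]'; python3 -c "from h import *;st()"
```

```text
clock: 1.98
ee_pos: [0.5812, -0.2449, 0.128]
tool_rot: [0.998, 0.064, 0.0, 0.0]
wrist_force: [-0.0, -0.2, 0.6]
gripper_width: 0.6
t 1.98 tcp box mm [   0.2 -128.7] z 128.0 toolx deg rel box -0.16 F [-0.01 -0.25  0.61] w 0.6
clock: 2.4
ee_pos: [0.5782, -0.2148, 0.1288]
tool_rot: [0.998, 0.065, 0.001, 0.001]
wrist_force: [0.8, -4.2, 2.9]
gripper_width: 0.602
t 2.4 tcp box mm [  1.2 -98.4] z 128.8 toolx deg rel box -0.09 F [ 0.82 -4.23  2.91] w 0.602
```

```bash
python3 -m handwheel '[[0.2,0,-10,1,0],[0.2,0,-20,2,0],[0.2,0,-30,3,0],[0.2,0,-40,4,0],[0.2,0,-50,4,0],[0.2,0,-60,4,0],[0.2,0,-70,4,0],[0.2,0,-80,4,0],[0.2,0,-90,4,0],[0.2,0,-100,4,0],[0.2,0,-108,4,0],[0.2,0,-112,4,0]]'; python3 -c "from h import *;st()"
python3 -m handwheel '[[0.2,0,-10,0,0],[0.2,0,-20,0,0],[0.2,0,-30,0,0],[0.2,0,-40,0,0],[0.2,0,-48,0,0],[0.2,0,-56,0,0],[0.2,0,-62,0,0],[0.2,0,-66,0,0],[0.2,0,-69,0,0],[0.2,0,-71,0,0]]'; python3 -c "from h import *;st()"
```

```text
clock: 3.4
ee_pos: [0.5626, -0.1011, 0.1233]
tool_rot: [0.998, 0.066, -0.0, -0.0]
wrist_force: [0.8, -4.7, 4.2]
gripper_width: 0.605
t 3.4 tcp box mm [ 0.5 16.4] z 123.3 toolx deg rel box 0.02 F [ 0.81 -4.67  4.21] w 0.605
clock: 4.23
ee_pos: [0.5535, -0.0324, 0.1232]
tool_rot: [0.998, 0.065, -0.0, 0.0]
wrist_force: [1.4, -4.9, 2.1]
gripper_width: 0.6
t 4.23 tcp box mm [ 0.5 85.6] z 123.2 toolx deg rel box -0.07 F [ 1.35 -4.93  2.09] w 0.6
```

```bash
for i in 1 2; do python3 -m handwheel '[[0.2,0,-1,0,0],[0.2,0,-2,0,0],[0.2,0,-3,0,0],[0.2,0,-4,0,0],[0.2,0,-5,0,0]]' >/dev/null; python3 -c "from h import *;st()"; done
```

```text
t 4.65 tcp box mm [ 0.6 90.3] z 123.2 toolx deg rel box -0.1 F [-0.99 -3.35  1.42] w 0.598
t 5.07 tcp box mm [ 0.6 95.6] z 123.2 toolx deg rel box -0.07 F [-0.09 -3.04  0.42] w 0.599
```

```bash
for i in 1 2 3; do python3 -m handwheel '[[0.2,0,-1,0,0],[0.2,0,-2,0,0],[0.2,0,-2,0,0]]' >/dev/null; python3 -c "from h import *;st()"; done
```

```text
t 5.32 tcp box mm [ 0.7 97. ] z 123.2 toolx deg rel box -0.07 F [ 1.15 -4.02 -0.21] w 0.598
t 5.57 tcp box mm [ 1.  97.3] z 123.3 toolx deg rel box -0.13 F [ 3.52 -9.17 -1.96] w 0.598
t 5.82 tcp box mm [ 1.1 97.3] z 123.3 toolx deg rel box -0.2 F [  3.99 -13.47  -0.96] w 0.601
```

The force rises at TCP y=97.3, as expected for the end stop. I'll back off, lift and look into the well.

```bash
python3 -m handwheel '[[0.2,0,15,0,0],[0.2,0,30,-5,0],[-0.3,0,60,-40,0],[-1,0,100,-80,0],[-1,0,140,-115,0],[-1,0,180,-125,0],[-1,0,210,-125,0],[-1,0,225,-125,0],[-1,0,225,-125,0],[-1,0,225,-125,0]]'; python3 - <<'E'
from h import *
st(); T=tool(); np.save('T2.npy',T); im=camera('wrist'); t=camera('top')
cv2.imwrite('pics/w2.png',im); cv2.imwrite('pics/t2.png',t)
v=np.hstack([cv2.resize(im,(400,300)),cv2.resize(t[140:245,205:375],(400,247))[:,:] if 0 else np.vstack([cv2.resize(t[140:245,205:375],(400,247),interpolation=2),np.zeros((53,400,3),np.uint8)])])
cv2.imwrite('pics/v2.png',cv2.resize(im,(600,450))); cv2.imwrite('pics/v2.png',v)
E
```

```text
clock: 6.65
ee_pos: [0.5807, -0.2411, 0.2479]
tool_rot: [0.998, 0.063, 0.0, -0.001]
wrist_force: [-0.3, 1.1, 0.1]
gripper_width: 0.0
t 6.65 tcp box mm [   0.2 -124.8] z 247.9 toolx deg rel box -0.25 F [-0.29  1.06  0.09] w 0.0
```

View pics/v2.png

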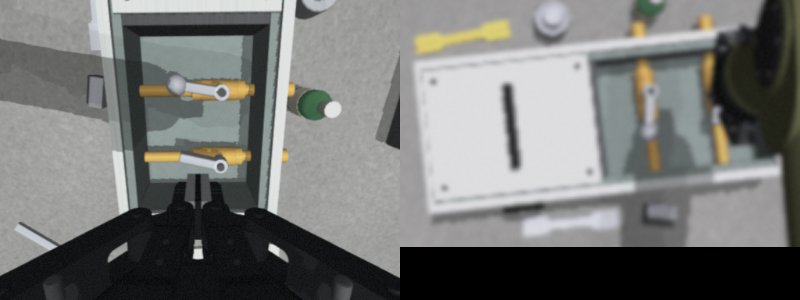

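The cover lies against the far stop. In the wrist view the ball lever is the valve at y≈-77, with its ball at about (227,109) and pivot at (283,118) in full-scale pixels. The plain lever has its pivot at about (283,212) and its tip at (233,201).

```bash
python3 - <<'E'
from h import *
T=np.load('T2.npy')
for n,u,v,z in [('ball',226.6,108.8,.072),('piv',283,117.8,.078),('plainpiv',283,212.5,.078),('plaintip',233,201,.078)]:
    print(n,box(onz('wrist',u,v,z,T)).round(1))
im=cv2.imread('pics/w2.png');t=cv2.imread('pics/t2.png')
# deck-end check: rib centre now
m=(t.max(2)<60).astype(np.uint8); m[:170]=0;m[215:]=0; m[:,:220]=0; m[:,270:]=0
r=cv2.minAreaRect(max(cv2.findContours(m,0,1)[0],key=cv2.contourArea)); print('rib',r,box(onz('top',*r[0],.127)))
E
```

```text
ball [-24.4 -67.6]
piv [ 28.6 -75.7]
plainpiv [  30.7 -170.4]
plaintip [ -20.  -157.8]
rib ((251.70823669433594, 192.97808837890625), (30.149219512939453, 1.099190354347229), 83.9909896850586) [ -0.20379639 115.01591489]
```

The rib is at y=115.0, so the cover is fully aside. The lever starts at θ≈0.15. Next I'll lower the closed fingers between the two levers.

```bash
python3 -m handwheel '[[-1,-18,-10,0,0],[-1,-18,-10,20,0],[-1,-18,-10,55,0],[-1,-18,-10,90,0],[-1,-18,-10,120,0],[-1,-18,-10,140,0],[-1,-18,-10,155,0],[-1,-18,-10,165,0],[-1,-18,-10,170,0],[-1,-18,-10,173,0],[-1,-18,-10,173,0]]'; python3 -c "from h import *;st()"
```

```text
clock: 7.67
ee_pos: [0.5619, -0.2316, 0.0755]
tool_rot: [0.998, 0.065, 0.0, -0.0]
wrist_force: [0.2, 0.1, 0.6]
gripper_width: -0.002
t 7.67 tcp box mm [ -17.2 -112.9] z 75.5 toolx deg rel box -0.02 F [0.17 0.06 0.6 ] w -0.002
```

```bash
python3 -m handwheel '[[-1,0,-8,0,0],[-1,0,-15,0,0],[-1,0,-22,0,0],[-1,-1,-28,0,0],[-1,-2,-34,0,0],[-1,-3,-40,0,0],[-1,-2,-48,0,0],[-1,-1,-55,0,0],[-1,2,-61,0,0],[-1,6,-68,0,0],[-1,6,-68,0,0]]'; python3 -c "from h import *;st()"
```

```text
clock: 8.58
ee_pos: [0.5595, -0.163, 0.0755]
tool_rot: [0.998, 0.065, 0.0, 0.0]
wrist_force: [0.5, -2.9, 0.1]
gripper_width: 0.0
t 8.58 tcp box mm [-10.6 -44.6] z 75.5 toolx deg rel box -0.02 F [ 0.47 -2.9   0.11] w 0.0
```

```bash
python3 -m handwheel '[[-1,3,-3,0,0],[-1,5,-5,0,0],[-1,8,-8,0,0],[-1,10,-9,0,0],[-1,13,-11,0,0],[-1,13,-11,0,0]]'; python3 - <<'E'
from h import *
st(); T=tool(); np.save('T3.npy',T); im=camera('wrist'); cv2.imwrite('pics/w3.png',im); s=camera('scene'); cv2.imwrite('pics/s3.png',s)
cv2.imwrite('pics/v3.png',np.hstack([im[:300,80:430],cv2.resize(s[150:290,130:320],(407,300),interpolation=2)]))
E
```

```text
clock: 9.08
ee_pos: [0.57, -0.1507, 0.075]
tool_rot: [0.998, 0.065, -0.001, -0.0]
wrist_force: [-1.6, -2.3, 0.6]
gripper_width: -0.002
t 9.08 tcp box mm [  1.4 -33.8] z 75.0 toolx deg rel box -0.05 F [-1.6  -2.28  0.58] w -0.002
```

View pics/v3.png

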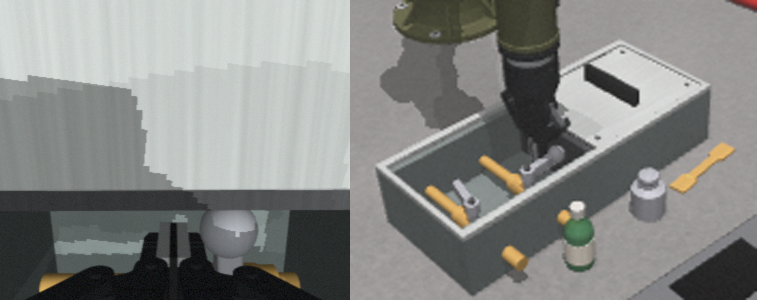

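The ball is ahead of the finger on its +x side and almost pointing at the box's +y. I'll keep pushing +x until the stop.

```bash
for i in 1 2 3; do python3 -m handwheel '[[-1,1,0,0,0],[-1,2,0,0,0],[-1,3,0,0,0],[-1,3,0,0,0]]' >/dev/null; python3 -c "from h import *;st()"; done
```

```text
t 9.52 tcp box mm [  4.2 -34. ] z 75.0 toolx deg rel box -0.04 F [-2.59 -0.21  0.3 ] w 0.002
t 9.85 tcp box mm [  5.3 -34.8] z 74.7 toolx deg rel box -0.1 F [-8.3  -0.91  1.48] w 0.001
t 10.18 tcp box mm [  6.5 -35.8] z 74.2 toolx deg rel box -0.15 F [-10.82  -2.61   2.79] w 0.001
```

```bash
python3 -m handwheel '[[-1,1,0,0,0],[-1,2,0,0,0],[-1,3,0,0,0],[-1,3,0,0,0]]' >/dev/null; python3 -c "from h import *;st()"
# back off in -x, lift, go to view pose
python3 -m handwheel '[[-1,-10,2,0,0],[-1,-25,2,0,0],[-1,-25,2,-30,0],[-1,-25,2,-70,0],[-1,-25,2,-110,0],[-1,-25,30,-150,0],[-1,-20,60,-175,0],[-1,-10,90,-175,0],[-1,-10,90,-175,0],[-1,-10,90,-175,0]]'; python3 - <<'E'
from h import *
st(); T=tool(); np.save('T4.npy',T); im=camera('wrist'); s=camera('scene'); t=camera('top')
cv2.imwrite('pics/w4.png',im); cv2.imwrite('pics/t4.png',t); cv2.imwrite('pics/s4.png',s)
cv2.imwrite('pics/v4.png',np.hstack([im[:300,80:430],cv2.resize(s[150:290,130:320],(407,300),interpolation=2)]))
E
```

```text
t 10.52 tcp box mm [  8.  -36.9] z 73.8 toolx deg rel box -0.21 F [-14.88  -6.65   2.84] w -0.002
clock: 11.35
ee_pos: [0.5847, -0.2428, 0.2505]
tool_rot: [0.998, 0.063, 0.001, 0.0]
wrist_force: [-0.1, 0.1, -0.7]
gripper_width: -0.002
t 11.35 tcp box mm [   4. -127.] z 250.5 toolx deg rel box -0.29 F [-0.09  0.14 -0.67] w -0.002
```

View pics/v4.png

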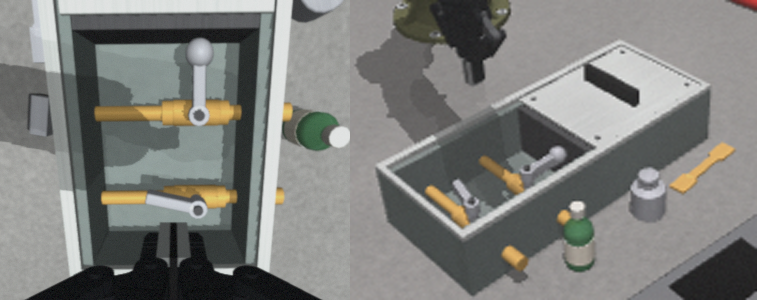

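The ball is at (280,52) and its pivot at (279,116). The handle points at the deck, and the plain handle looks unmoved. I'll check this numerically.

```bash
python3 - <<'E'
from h import *
T=np.load('T4.npy'); im=cv2.imread('pics/w4.png')
g=cv2.cvtColor(im,cv2.COLOR_BGR2GRAY)[25:80,250:310]
c=cv2.HoughCircles(cv2.medianBlur(g,3),cv2.HOUGH_GRADIENT,1,20,param1=80,param2=12,minRadius=10,maxRadius=18)[0,0]; print(c)
P={}
for n,u,v,z in [('ball',250+c[0],25+c[1],.072),('piv',279,116,.078),('plainpiv',279,209.5,.078),('plaintip',229,198,.078)]:
    P[n]=box(onz('wrist',u,v,z,T)); print(n,P[n].round(1))
d=P['ball']-P['piv']; print('theta',np.arctan2(d[1],-d[0]), 'with nominal pivot x30,y-77',np.arctan2(P['ball'][1]+77,30-P['ball'][0]))
t=cv2.imread('pics/t4.png')
m=(t.max(2)<60).astype(np.uint8); m[:170]=0;m[215:]=0; m[:,:220]=0; m[:,270:]=0
r=cv2.minAreaRect(max(cv2.findContours(m,0,1)[0],key=cv2.contourArea)); print('rib',box(onz('top',*r[0],.127)))
E
```

```text
[29.5 26.5 13.8]
ball [ 29.1 -19.8]
piv [ 29.2 -76.8]
plainpiv [  30.9 -170.8]
plaintip [ -20.1 -158.1]
theta 1.5689362750966303 with nominal pivot x30,y-77 1.5542721014948189
rib [ 14.96153221 115.05941728]
```

```bash
python3 -c "
from h import *
st(); print(bot.hand_in())"
```

```text
t 11.5 tcp box mm [   3.7 -123.1] z 250.0 toolx deg rel box 0.03 F [-0.37 -0.11  0.1 ] w -0.0
the job is handed in; nothing more can be done
None
```

The cover is fully aside on the closed half and the ball handle is fully shut. I handed the job in at 11.5 s with the arm clear of everything.

- **Cover:** I pushed it by the rib with both fingertips until the force rose to about 14 N at the far end stop. The rib then measured y = +115.0 mm in the box frame, and still +115.1 mm at the last check.
- **Ball handle:** I pushed it clockwise with the closed fingers to its stop, with the wrist force reaching about 16 N. The last wrist picture gives an angle of 1.569 rad from the measured pivot, or 1.554 rad from the nominal pivot. Both agree with 1.571 within measuring error.
- **Plain handle:** Its tip measured (-20, -158) mm before and after, so it did not move.
- **Loose things:** The specimens, jaw, bottle and weight were only judged by eye where they appear in the pictures. They looked undisturbed.

One check disagreed. The last top-view mask put the rib 15 mm off in the box's x. The guides leave only 2 mm of play, and the scene picture shows the cover properly seated. I think the arm or its shadow spoiled that mask, but I did not measure it again.

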